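# Free and shut the duct gate of the chaff extractor

## Robot

A 6-joint arm with a two-finger parallel gripper is mounted at the origin on the work surface. World frame = base frame: x ahead of the robot, y to its left, z up, the work surface at z = 0. Lengths are in m, angles in rad, forces in N, time in s.
With the tool pointing down it reaches from about 0.375 to 0.975 m from the base axis. Payload 3.8 kg.
Tool frame: the origin (TCP) lies between the finger pads; the fingertips stand 17 mm ahead of it and the grasp point (between the pads) lies 2 mm behind it; y points along the fingers, z is the direction in which the jaws open and shut, and the axes are right-handed (so a half turn about y gives the same grasp; the last joint's range is limited). The gripper opens to 85 mm and grips with 20 to 120 N. Pads are 22 mm wide; open, the fingers measure 114 mm over their backs; the gripper's body (76 mm by 85 mm) begins 54 mm behind the grasp point. The pads swing forward as they close: fully open they stand 13 mm farther back than shut.
Start: joints at [-1.188, 0.264, 1.604, -0, 1.274, -0.037], TCP at [0.275, -0.616, 0.248] pointing down, gripper open.
Joint ranges: [-2.63, 2.63], [-0.94, 2.18], [0.31, 2.57], [-1.31, 4.45], [0, 2.66], [-2.55, 2.55]. Speed limits (rad/s): [2.57, 2.57, 3.14, 3.14, 3.14, 3.14].

## Interface

Orientations are given as a rotation vector (axis times angle).
In Python, from workcell import bot, eyes, nets gives the robot as it stands. The module is installed in compiled form; this text tells all that it offers.
- The arm moves only by the tool jog_arm, never from a script. Its arguments are lists of equal length, an entry for each row: "turn": the turn, a rotation vector about the tool's x, y, z in rad, a list of three; "slide": the shift along the tool's x, y, z in mm, a list of three; "grip": the opening in per cent of the stroke, from 0 (shut) to 100 (fully open). A call has 1 to 5 rows; each row shifts and turns the commanded pose from where the row before left it, along the tool's axes as they then stand; what a row does not reach is not made up. A row lasts 1/10 s, in which the tool goes at most 50 mm and 8.59 degrees, less where a joint would pass 70% of its speed; a pose out of reach is approached as far as the arm can. A call with a gripper value outside its range is refused whole. The fingers move at their own pace and stop on an object; "newtons" is the grip in N (left out, the last holds). Time passes only in rows, so rows that do not move let the fingers close. It gives the time, the measured TCP pose, the force and the opening at its end, in the units of the state.
- bot.read_state(): the state, without advancing time (a new reading comes with each control period).
- eyes.read_camera(name): name is "scene" or "top" or "wrist"; returns a dict with "img" (480x640x3 uint8, red, green, blue), "depth" (480x640 float32, m along the optical axis (not along the pixel's ray), 0 where there is no reading), "intrinsics" (3x3 intrinsics, pixels), "position" and "rotation" of the camera in the world. Camera axes: x right, y down, z forward; pixel columns grow to the right and rows downward; lengths in m; the calibration is good to about 2 mm. A picture is of the moment at which its call begins.
- bot.finish_job(): hands the job in, once; it reports no verdict.
Trained networks look in a picture, given as the dict that the camera call returned (one of the last four; its "shot" number tells which), for a name from the list of things; names that differ only in an ending like _2 or _b are one class to them, and where a whole thing is asked for, a point or a joint stands for the part that bears it (a point fixed in the world has none). Each returns a list of dicts, best first, with "conf" (0 to 1); they miss things now and then, are a little off and sometimes report something else, mostly with a low value. They report only what shows in the picture. A call takes as long as a camera call.
- nets.search_frame(thing, picture): "xyz" ([x, y, z] in m, in the coordinates of the camera as it stood for that picture, good to about 4 mm: the middle of the surface that is visible of it).
The state is a dict: "time": time; "q": joint angles; "joint_vel": joint speeds; "joint_torque": joint torques, N m; "tool_pos": TCP position; "tcp_rot": TCP orientation; "wrist_force": force on the tool from outside, world axes, zero at the start; "torque": the same for the moment, N m; "width": opening from 0.0 (shut) to 1.0 (fully open).
Only numpy, scipy, OpenCV 4.12 (cv2) and the standard library are available. Lean on these libraries where they do the work, as an engineer would, in place of code of your own. Each camera call takes 0.05 s, during which the arm holds its last target.

## Task

I am about to empty the chaff can, so shut the duct gate: roll a fingertip round the knurled thumbscrew on top of the gate to loosen it two full turns (counter-clockwise from above, not pinched between the fingers), and only then push the gate plate by its tab fully home into the duct. Leave the thumbscrew two turns loose, still in its thread, and leave the other things on the bench where they are.

Things in the scene. Friction and masses are not known exactly. Their poses are not given: they have to be found in the camera images.
- screw_top (a point): centre of the top face of the upright knurled brass thumbscrew on the duct gate: a disc 40 mm across, 18 mm high, axis vertical. Starts 198 mm above the bench (rim spans 180 to 198 mm); below it all is under 175 mm for 120 mm around, so a fingertip has room all round. Turns with the screw: its -x axis follows a dark slot in the top face, hub to rim, which points towards the plate's tab when tight.
- thumbscrew (a joint): angle of the thumbscrew, rad: 0 = tight (its start; it then clamps the plate's top edge), growing as it is loosened, counter-clockwise from above; a full turn is 6.283 and raises the head 2 mm. Even drag of 0.05 N m (a little more in the first half turn); stays where it is left; end stop at three turns.
- plate_tab (a point): centre of the flat outer face of the folded tab at the end of the gate plate: upright steel tab 44 mm wide, 76 mm high, 4 mm thick, 62 to 138 mm above the bench. x axis: the way the plate is pushed in (level, towards the duct); y: along the duct; z: up; the face looks along -x. The screw's axis stands 144 mm along x from this face with the plate fully out, 64 mm with it home, and at y = 0.
- damper (a joint): how far the gate plate is pushed in, m: 0 = fully out (duct open), 0.080 = fully home against its stop (duct shut); starts at 0 to 0.030. Clamped while the thumbscrew is tight (slips only at about 18 N); once that is loose it slides with a drag of about 2 N and stays where it is left.
- extractor: bench chaff extractor, fixed: steel skid 200 x 800 mm, 80 mm duct lying along its y axis 100 mm above the bench, aluminium gate (top rail 165 mm high) in the middle, chaff can 180 mm across and 280 mm high at y = +275 mm, fan 190 mm high at y = -245 mm. Origin on the bench under the duct at the gate; x is the way the plate is pushed in. The thumbscrew stands at x = -56 mm, y = 0.
- brush: a bench brush lying by the gate; a bystander, to be left alone; origin at its underside
- tin_a: an open aluminium sample cup 68 mm across and 50 mm high, by the gate; a bystander, to be left alone; origin at its underside
- screwdriver: a screwdriver lying on the bench; a bystander, to be left alone; origin at its underside
- bean_jar: a closed amber jar 68 mm across and 85 mm high, in front of the gate; a bystander, to be left alone; origin at its underside
- oil_can: a small grey bottle 48 mm across and 95 mm high, standing on the skid in front of the duct; a bystander, to be left alone; origin at its underside
- bowl: a white cupping bowl 104 mm across; a bystander, to be left alone; origin at its underside
- spoon: a spoon lying near the bowl; a bystander, to be left alone; origin at its underside

How it is judged:
On the way, in this order (a step that is already met when the one before it is completed fails the run):
1. the thumbscrew is backed off two full turns (at least 1.75) with the plate not yet home (value of joint thumbscrew above 10.9956 rad and value of joint damper below 0.045 m), for 0.1 s.
2. the plate is pushed fully home (value of joint damper above 0.077 m), for 0.2 s.
At the end, for the whole second after the job is handed in: the gate plate is home (within 3 mm of its stop), the thumbscrew rests between 1.75 and 2.25 turns loose, and both are still (value of joint damper above 0.077 m and value of joint thumbscrew between 10.9956 and 14.1372 rad and not (velocity of joint thumbscrew above 0.05 rad/s) and not (velocity of joint thumbscrew below -0.05 rad/s) and velocity of joint damper below 0.005 m/s); the robot touches nothing.
It fails at once if the plate is forced (moved more than 6 mm) while the thumbscrew is still less than 1.75 turns loose (distance of plate_tab from where it was at the start of the episode above 0.006 m and value of joint thumbscrew below 10.9956 rad).
It fails at once if the thumbscrew is pinched or twisted from over its axis instead of being rolled from outside its rim (horizontal distance between the grasp point and screw_top below 0.012 m and contact force between the fingers and thumbscrew above 0.5 N).
It fails at once if another thing on the bench is lifted or moved more than 25 mm (distance of any of brush, tin_a, screwdriver, bean_jar, oil_can, bowl, spoon from where it was at the start of the episode above 0.025 m).
It also fails if it takes over 72 s, if anything falls off the work surface, if the arm or the gripper's body presses on something with over 40 N, if the wrist force passes 120 N, or if a joint passes its speed limit or range.

## Working session

There is one attempt and no reset: what is moved stays moved. The work goes in short steps, Python scripts to look and compute and a tool call to move; the robot and the scene stay as the last step left them, time stands still between calls to the robot, and variables do not carry over. Pictures are saved under pics/ and viewed, and the job is handed in when it is done.

Besides the shell and the picture viewer there is one more tool, called after "Call:" as name(argument=value, ...) on one line, values as JSON. jog_arm: Moves the arm, as the interface text tells. Its arguments: {"type":"object","properties":{"turn":{"type":"array"},"slide":{"type":"array"},"grip":{"type":"array"},"newtons":{"type":"number"}},"required":["turn","slide","grip"]}

```bash
mkdir -p pics; cat > h.py <<'E'
from workcell import bot, eyes, nets
import numpy as np, cv2
def shot(cam,name):
    p=eyes.read_camera(cam); cv2.imwrite('pics/'+name+'.png',p['img'][:,:,::-1]); return p
def w(p,xyz): return np.array(p['rotation'])@np.array(xyz)+np.array(p['position'])
def px(p,u,v,d=None):
    K=np.array(p['intrinsics']); d=p['depth'][v,u] if d is None else d
    return w(p,np.array([(u-K[0,2])/K[0,0],(v-K[1,2])/K[1,1],1])*d)
E
python3 - <<'E'
from h import *
np.set_printoptions(precision=4,suppress=True)
print(bot.read_state())
for c in ['scene','top']:
    p=shot(c,c+'0')
    print(c,p['position'])
    for t in ['screw_top','plate_tab','extractor','bean_jar','oil_can','tin_a','brush','bowl','spoon','screwdriver']:
        r=nets.search_frame(t,p)
        print(t,[(round(x['conf'],2),w(p,x['xyz'])) for x in r[:2]])
E
```

```text
{'time': 0.0, 'q': array([-1.1879,  0.2648,  1.6054, -0.    ,  1.2737, -0.0369]), 'joint_vel': array([-0.    ,  0.0002,  0.0004,  0.0006, -0.0004,  0.0008]), 'joint_torque': array([ -0.0017, -51.5122, -36.7311,   0.    ,   0.013 ,   0.    ]), 'tool_pos': array([ 0.2748, -0.6157,  0.2469]), 'tcp_rot': array([-0.4244,  1.9924, -1.9877]), 'wrist_force': array([ 0.0851, -0.9287, -0.2819]), 'torque': array([-0.0736, -0.0036, -0.0246]), 'width': 0.9988506075789892}
scene [1.2219 0.1502 0.8609]
screw_top [(0.58, array([2.0449, 0.9732, 1.6839]))]
plate_tab [(0.85, array([2.1484, 1.0767, 1.7874]))]
extractor [(0.81, array([1.7835, 0.7118, 1.4225])), (0.65, array([2.4159, 1.3441, 2.0548]))]
bean_jar [(0.94, array([2.4204, 1.3486, 2.0594]))]
oil_can [(0.71, array([2.2179, 1.1461, 1.8569]))]
tin_a [(0.79, array([1.8742, 0.8024, 1.5131]))]
brush [(0.81, array([2.4282, 1.3565, 2.0672]))]
bowl [(0.98, array([1.9524, 0.8806, 1.5913]))]
spoon [(0.74, array([1.4059, 0.3342, 1.0449]))]
screwdriver []
top [0.3491 0.1118 1.0794]
screw_top [(0.95, array([-0.3709, -0.6083,  0.3593])), (0.19, array([-0.5445, -0.7819,  0.1857]))]
plate_tab [(0.63, array([-0.1769, -0.4143,  0.5533]))]
extractor [(0.88, array([-0.4229, -0.6602,  0.3074]))]
bean_jar [(0.75, array([-0.0304, -0.2678,  0.6998])), (0.68, array([-0.4475, -0.6849,  0.2828]))]
oil_can [(0.6, array([-0.552 , -0.7894,  0.1782]))]
tin_a [(0.97, array([ 0.0392, -0.1982,  0.7695])), (0.74, array([-0.3983, -0.6356,  0.332 ]))]
brush [(0.75, array([-0.4433, -0.6807,  0.2869])), (0.48, array([-0.1763, -0.4137,  0.5539]))]
bowl [(0.82, array([1.1888, 0.9514, 1.919 ]))]
spoon [(0.7, array([1.2193, 0.982 , 1.9496]))]
screwdriver [(0.79, array([0.3355, 0.0981, 1.0657]))]
```

```bash
sed -i "s/def w(p,xyz): return np.array(p\['rotation'\])@/from scipy.spatial.transform import Rotation as R\ndef w(p,xyz):\n    r=np.array(p['rotation']); r=r if r.ndim==2 else R.from_rotvec(r).as_matrix()\n    return r@/" h.py
python3 - <<'E'
from h import *
np.set_printoptions(precision=4,suppress=True)
for c in ['scene','top','wrist']:
    p=shot(c,c+'1')
    print(c,p['position'],p['rotation'])
    for t in ['screw_top','plate_tab','extractor','bean_jar','oil_can','tin_a','brush','bowl','spoon','screwdriver']:
        r=nets.search_frame(t,p)
        print(t,[(round(x['conf'],2),w(p,x['xyz'])) for x in r[:2]])
E
```

```text
scene [1.2219 0.1502 0.8609] [-1.7053 -1.8202  0.7416]
screw_top [(0.74, array([ 0.6444, -0.0317,  0.2001]))]
plate_tab [(0.7, array([ 0.5285, -0.021 ,  0.1078]))]
extractor [(0.59, array([ 0.7402, -0.0024,  0.127 ]))]
bean_jar [(0.82, array([ 0.4364, -0.0958,  0.0626]))]
oil_can [(0.78, array([ 0.6179, -0.1433,  0.0994]))]
tin_a [(0.89, array([0.5465, 0.0867, 0.0343])), (0.55, array([0.4083, 0.4667, 0.0109]))]
brush [(0.96, array([ 0.5142, -0.1894,  0.023 ]))]
bowl [(0.63, array([0.2491, 0.3211, 0.0343]))]
spoon [(0.82, array([0.4083, 0.4676, 0.0131]))]
screwdriver [(0.64, array([ 0.6189, -0.1449,  0.0969]))]
top [0.3491 0.1118 1.0794] [-2.1812  2.1356 -0.2073]
screw_top [(0.73, array([ 0.6341, -0.0255,  0.1988]))]
plate_tab [(0.64, array([ 0.5472, -0.0242,  0.1123]))]
extractor [(0.85, array([ 0.6642, -0.0186,  0.1378]))]
bean_jar [(0.68, array([ 0.4137, -0.0937,  0.0838])), (0.45, array([ 0.5447, -0.0245,  0.1169]))]
oil_can [(0.73, array([ 0.4197, -0.0942,  0.087 ])), (0.6, array([ 0.6075, -0.1436,  0.0838]))]
tin_a [(0.6, array([0.5658, 0.0896, 0.016 ]))]
brush [(0.64, array([ 0.5042, -0.2042,  0.0141])), (0.22, array([0.41  , 0.4783, 0.0164]))]
bowl [(0.73, array([0.2726, 0.3237, 0.0274]))]
spoon [(0.93, array([0.4084, 0.4783, 0.0156]))]
screwdriver [(0.8, array([0.5569, 0.2186, 0.0228])), (0.35, array([ 0.5051, -0.2021,  0.0149]))]
wrist [ 0.3419 -0.5871  0.3731] [ 2.4244 -1.5745 -0.2295]
screw_top []
plate_tab []
extractor []
bean_jar []
oil_can []
tin_a []
brush []
bowl []
spoon []
screwdriver []
```

View pics/scene0.png

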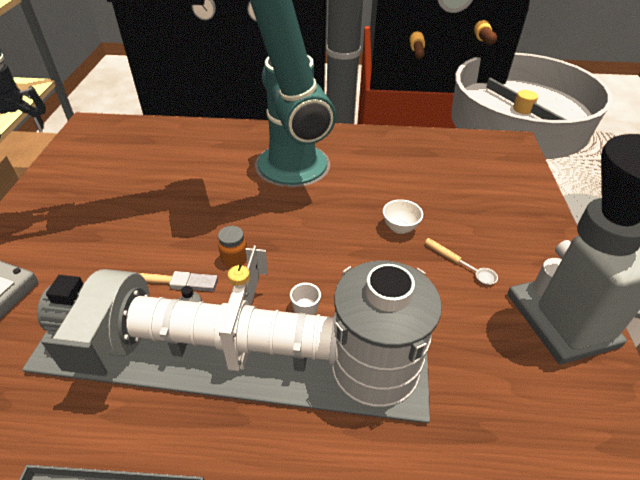

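View pics/top0.png

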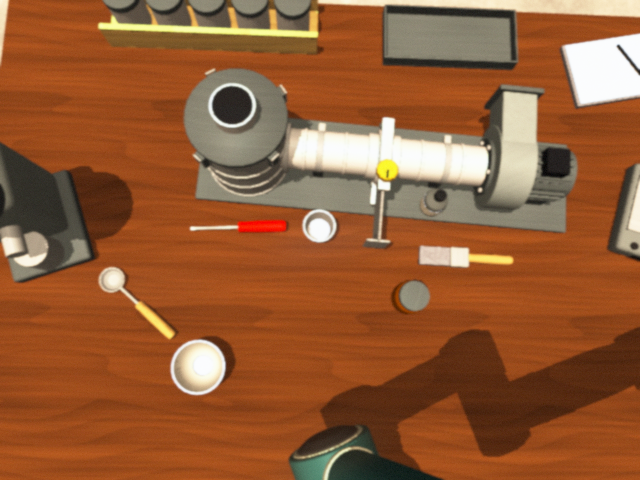

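```bash
cat > m.py <<'E'
from h import *
np.set_printoptions(precision=4,suppress=True)
def cloud(p):
    K=np.array(p['intrinsics']); v,u=np.mgrid[:480,:640]; d=p['depth']
    c=np.stack([(u-K[0,2])/K[0,0]*d,(v-K[1,2])/K[1,1]*d,d],-1).reshape(-1,3)
    r=R.from_rotvec(p['rotation']).as_matrix() if np.array(p['rotation']).ndim==1 else np.array(p['rotation'])
    return (c@r.T+p['position']).reshape(480,640,3)
E
python3 - <<'E'
from m import *
for c in ['top','scene']:
    p=shot(c,c+'2'); X=cloud(p); print(p['intrinsics'])
    hsv=cv2.cvtColor(p['img'],cv2.COLOR_RGB2HSV)
    near=(abs(X[...,0]-.639)<.05)&(abs(X[...,1]+.028)<.05)
    y=near&(hsv[...,1]>120)&(X[...,2]>.17)
    P=X[y]; print(c,'screw all',len(P),P.min(0),P.max(0))
    T=P[P[:,2]>.194]; print('top',len(T),T.mean(0),T.min(0),T.max(0),(T.min(0)+T.max(0))/2)
    n=(abs(X[...,0]-.54)<.06)&(abs(X[...,1]+.022)<.06)&(X[...,2]>.06)&(X[...,2]<.16)
    P=X[n]; print('tab',len(P),P.min(0),P.max(0))
    tt=P[(P[:,2]>.128)&(P[:,0]<.56)]; print('tabtop',len(tt),tt.mean(0),tt.min(0),tt.max(0)); 
    if c=='top': print(tt[::4])
    v,u=np.where(y);print(u.mean(),v.mean())
    u0,v0=int(u.mean()),int(v.mean())
    cr=p['img'][v0-60:v0+100,u0-100:u0+100,::-1]; cv2.imwrite(f'pics/{c}crop.png',cv2.resize(cr,None,fx=4,fy=3.7,interpolation=cv2.INTER_CUBIC))
E
```

```text
[[510.3011   0.     325.1693]
 [  0.     510.3011 249.4776]
 [  0.       0.       1.    ]]
top screw all 375 [ 0.6166 -0.0483  0.183 ] [ 0.6541 -0.0105  0.2034]
top 335 [ 0.6347 -0.0295  0.1985] [ 0.6169 -0.0479  0.194 ] [ 0.6541 -0.0112  0.2034] [ 0.6355 -0.0296  0.1987]
tab 483 [ 0.512  -0.0428  0.0604] [ 0.5997 -0.0006  0.1539]
tabtop 141 [ 0.5267 -0.0222  0.1407] [ 0.5126 -0.0428  0.1282] [ 0.5599 -0.0012  0.1539]
[[ 0.5599 -0.0239  0.1485]
 [ 0.5558 -0.0238  0.1497]
 [ 0.5546 -0.0237  0.1375]
 [ 0.55   -0.0238  0.1499]
 [ 0.5484 -0.0258  0.1489]
 [ 0.5456 -0.0252  0.1528]
 [ 0.5447 -0.0259  0.1482]
 [ 0.5425 -0.0257  0.1498]
 [ 0.5423 -0.0227  0.1311]
 [ 0.5372 -0.0223  0.1473]
 [ 0.5343 -0.0234  0.1522]
 [ 0.534  -0.0223  0.1341]
 [ 0.5292 -0.0221  0.1489]
 [ 0.5276 -0.0241  0.1477]
 [ 0.5253 -0.0216  0.1391]
 [ 0.5232 -0.0214  0.1403]
 [ 0.5193 -0.0217  0.1516]
 [ 0.5177 -0.0219  0.1499]
 [ 0.5177 -0.0049  0.137 ]
 [ 0.5176 -0.0123  0.1385]
 [ 0.5194 -0.0211  0.1291]
 [ 0.5158 -0.0012  0.1361]
 [ 0.516  -0.0088  0.136 ]
 [ 0.516  -0.0162  0.1372]
 [ 0.5154 -0.0231  0.1416]
 [ 0.5163 -0.0313  0.1377]
 [ 0.5172 -0.0395  0.1334]
 [ 0.5149 -0.0076  0.1309]
 [ 0.5144 -0.0146  0.1351]
 [ 0.5141 -0.0218  0.138 ]
 [ 0.5144 -0.0294  0.1374]
 [ 0.5146 -0.037   0.1374]
 [ 0.5137 -0.0155  0.1282]
 [ 0.5136 -0.0286  0.1304]
 [ 0.5128 -0.0352  0.1365]
 [ 0.5129 -0.0428  0.1365]]
386.6666666666667 170.09866666666667
[[475.3922   0.     319.2874]
 [  0.     475.3922 246.947 ]
 [  0.       0.       1.    ]]
scene screw all 317 [ 0.617  -0.0487  0.1822] [ 0.6585 -0.0084  0.2027]
top 234 [ 0.6399 -0.0279  0.1989] [ 0.617  -0.0487  0.194 ] [ 0.6585 -0.0084  0.2027] [ 0.6377 -0.0285  0.1984]
tab 662 [ 0.513  -0.0421  0.0604] [0.5998 0.0021 0.1535]
tabtop 148 [ 0.5273 -0.0203  0.1387] [ 0.513  -0.0414  0.1281] [0.5584 0.001  0.1531]
238.53312302839117 275.09148264984225
```

View pics/topcrop.png

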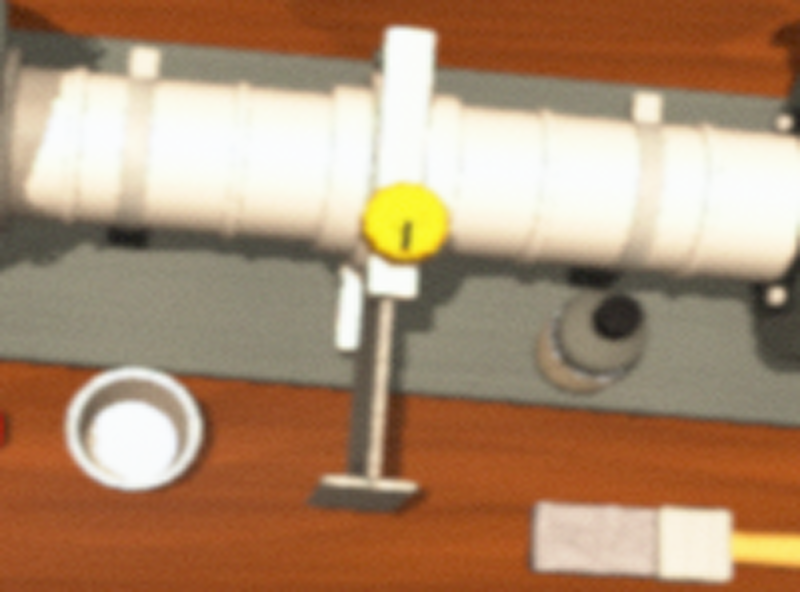

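View pics/scenecrop.png

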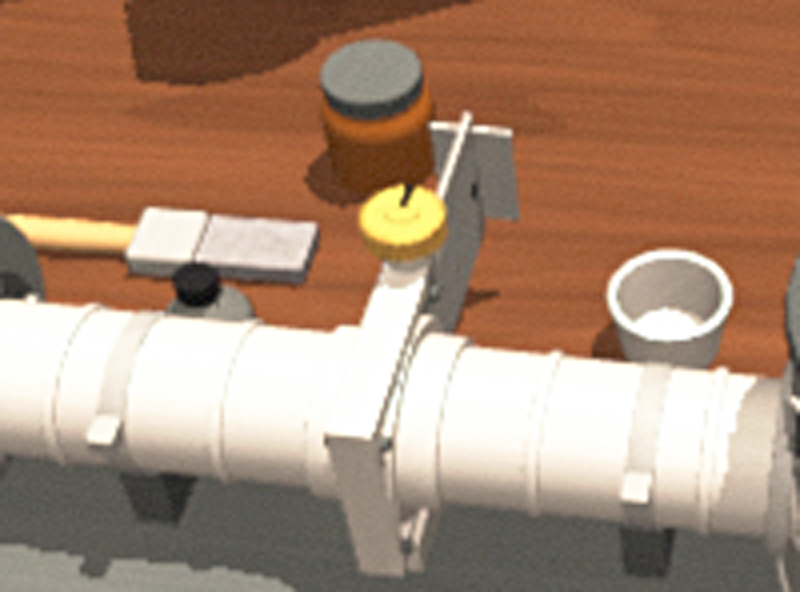

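```bash
python3 - <<'E'
from m import *
s=bot.read_state(); print(s['time'],s['tool_pos'],R.from_rotvec(s['tcp_rot']).as_matrix())
p=shot('wrist','w0'); print(p['position'],p['rotation'])
E
```

```text
2.85 [ 0.2751 -0.6164  0.2483] [[-0.9132  0.      0.4076]
 [-0.4076 -0.     -0.9132]
 [-0.     -1.      0.    ]]
[ 0.3419 -0.5871  0.3731] [ 2.4244 -1.5745 -0.2295]
```

View pics/w0.png

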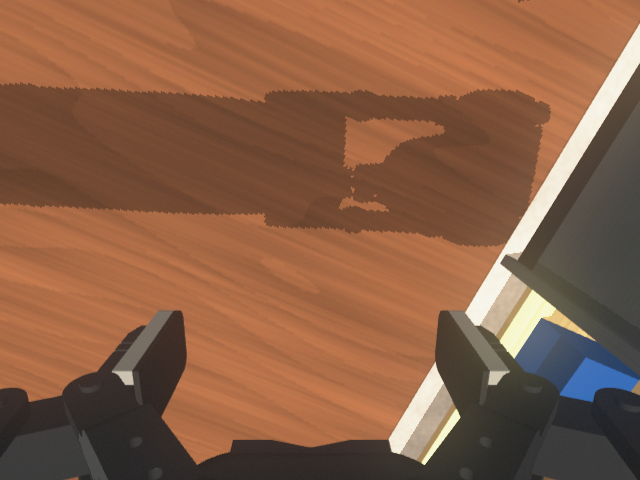

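Call:
jog_arm(turn=[[0,-0.137,0],[0,-0.137,0],[0,-0.137,0],[0,-0.137,0]], slide=[[0,0,0],[0,0,0],[0,0,0],[0,0,0]], grip=[0,0,0,0], newtons=60)

```text
time: 3.3
tool_pos: [0.2751, -0.6164, 0.2483]
tcp_rot: [-0.865, 1.634, -1.634]
wrist_force: [-0.4, -0.1, -0.4]
width: 0.329
```

Call:
jog_arm(turn=[[0,-0.137,0],[0,-0.137,0],[0,-0.137,0],[0,-0.132,0]], slide=[[0,0,0],[0,0,0],[0,0,0],[0,0,0]], grip=[0,0,0,0])

```text
time: 3.7
tool_pos: [0.2751, -0.6164, 0.2483]
tcp_rot: [-1.183, 1.249, -1.249]
wrist_force: [-0.7, 0.1, 0.6]
width: -0.001
```

```bash
cat >> m.py <<'E'
C=np.array([.6365,-.029]); yaw=-.06
def st():
    s=bot.read_state(); M=R.from_rotvec(s['tcp_rot']).as_matrix()
    print('t',s['time'],'pos',s['tool_pos'],'zyaw',np.arctan2(M[1,2],M[0,2]),'down',M[2,1],'q',s['q'],'F',s['wrist_force'],'w',s['width'])
    return s,M
def to(x,y,z):
    s,M=st(); d=M.T@(np.array([x,y,z])-s['tool_pos'])*1000; print('slide mm',d)
E
python3 - <<'E'
from m import *
to(.587,-.026,.248)
E
```

```text
t 3.7 pos [ 0.2751 -0.6164  0.2483] zyaw -0.05443681265344174 down -0.999999999603429 q [-1.1879  0.2639  1.604   0.      1.2737 -1.1335] F [-0.7048  0.0818  0.5983] w -0.0005497466081814288
slide mm [-606.4794    0.308   279.2954]
```

Call:
jog_arm(turn=[[0,0,0],[0,0,0],[0,0,0],[0,0,0],[0,0,0]], slide=[[-40,0,18.4],[-40,0,18.4],[-40,0,18.4],[-40,0,18.4],[-40,0,18.4]], grip=[0,0,0,0,0])

```text
time: 4.2
tool_pos: [0.3795, -0.4208, 0.2484]
tcp_rot: [-1.18, 1.253, -1.254]
wrist_force: [0.4, -1.1, -0.5]
width: 0.0
```

Call:
jog_arm(turn=[[0,0,0],[0,0,0],[0,0,0],[0,0,0],[0,0,0]], slide=[[-40,0,18.4],[-40,0,18.4],[-40,0,18.4],[-40,0,18.4],[-40,0,18.4]], grip=[0,0,0,0,0])

```text
time: 4.7
tool_pos: [0.4834, -0.2265, 0.2486]
tcp_rot: [-1.18, 1.253, -1.254]
wrist_force: [0.9, -0.1, 0.7]
width: 0.003
```

Call:
jog_arm(turn=[[0,0,0],[0,0,0],[0,0,0],[0,0,0],[0,0,0]], slide=[[-40,0,18.4],[-40,0,18.4],[-40,0,18.4],[-40,0,18.4],[-40,0,18.4]], grip=[0,0,0,0,0])

```text
time: 5.2
tool_pos: [0.5873, -0.0323, 0.2486]
tcp_rot: [-1.18, 1.252, -1.254]
wrist_force: [1.6, 0.1, -0.2]
width: -0.001
```

```bash
python3 - <<'E'
from m import *
to(.587,-.026,.200)
p=shot('wrist','w1')
p=shot('scene','s3')
E
```

```text
t 5.2 pos [ 0.5873 -0.0323  0.2486] zyaw -0.05981160361459387 down -0.999999701606012 q [-0.0971  0.1002  1.7953 -0.0001  1.2454 -0.0373] F [ 1.6412  0.0613 -0.2355] w -0.0012184538923049218
slide mm [-6.2305 48.6012 -0.6901]
```

View pics/w1.png

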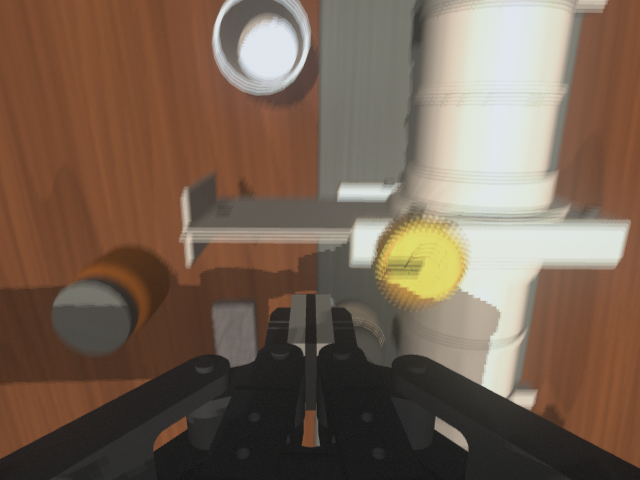

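View pics/s3.png

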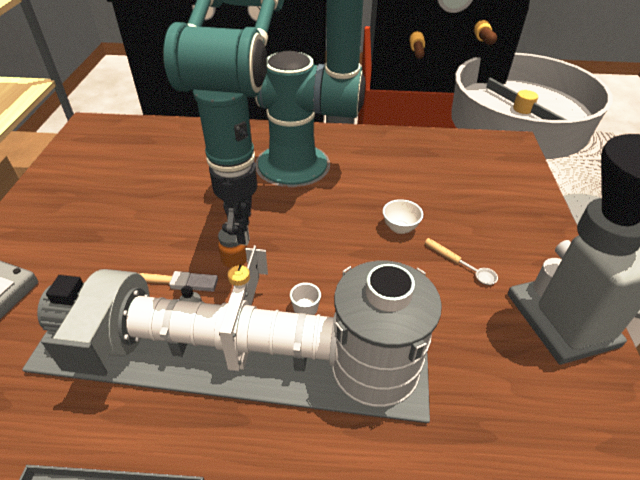

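Call:
jog_arm(turn=[[0,0,0],[0,0,0],[0,0,0]], slide=[[-6,20,0],[0,20,0],[0,9.6,0]], grip=[0,0,0])

```text
time: 5.6
tool_pos: [0.5856, -0.0282, 0.1967]
tcp_rot: [-1.183, 1.255, -1.252]
wrist_force: [-1.1, -0.2, -1.4]
width: 0.002
```

Call:
jog_arm(turn=[[0,0,0],[0,0,0],[0,0,0]], slide=[[0,0,4],[0,0,4],[0,0,0]], grip=[0,0,0])

```text
time: 5.9
tool_pos: [0.5964, -0.0291, 0.2001]
tcp_rot: [-1.178, 1.252, -1.255]
wrist_force: [0.2, -0.2, 0.6]
width: -0.002
```

```bash
python3 - <<'E'
from m import *
st()
p=shot('wrist','w2')
p=shot('scene','s4');cv2.imwrite('pics/s4c.png',cv2.resize(p['img'][200:340,160:320,::-1],None,fx=4,fy=4,interpolation=cv2.INTER_CUBIC))
E
```

```text
t 5.9 pos [ 0.5964 -0.0291  0.2001] zyaw -0.06060527376085851 down -0.9999962781557707 q [-0.0904  0.1511  1.83   -0.      1.1578 -0.0298] F [ 0.1668 -0.2167  0.5673] w -0.002134862282742759
```

View pics/w2.png

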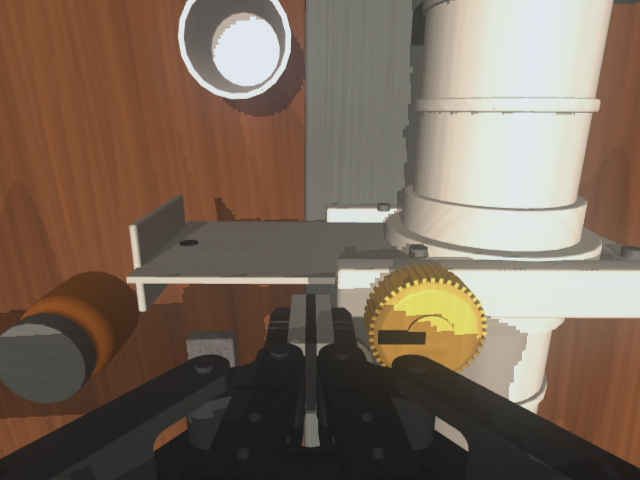

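View pics/s4c.png

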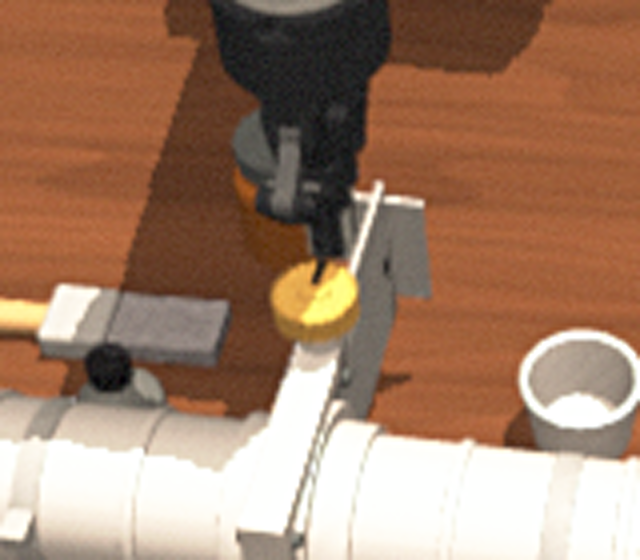

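```bash
cat >> m.py <<'E'
def screw(name=None):
    p=eyes.read_camera('wrist')
    if name: cv2.imwrite('pics/'+name+'.png',p['img'][:,:,::-1])
    X=cloud(p); hsv=cv2.cvtColor(p['img'],cv2.COLOR_RGB2HSV)
    m=(hsv[...,1]>120)&(hsv[...,0]>18)&(hsv[...,0]<35)&(X[...,2]>.17)&(X[...,2]<.21)&(abs(X[...,0]-.6365)<.04)&(abs(X[...,1]+.029)<.04)
    P=X[m]; zt=np.median(P[P[:,2]>P[:,2].max()-.006][:,2]); T=P[abs(P[:,2]-zt)<.003]
    c,r=cv2.minEnclosingCircle((T[:,:2]*1000).astype(np.float32))
    print('screw z',zt,'n',len(T),'circ mm',c,r,'mean',T.mean(0)); return p,X
E
python3 - <<'E'
from m import *
p,X=screw()
for (u,v) in [(300,297),(322,297),(310,310),(275,315),(345,315),(428,330)]: print(u,v,X[v,u])
E
```

```text
screw z 0.19732667367789383 n 3701 circ mm (636.8242797851562, -30.182910919189453) 19.800344467163086 mean [ 0.6398 -0.0208  0.1972]
300 297 [ 0.5935 -0.018   0.1889]
322 297 [ 0.6011 -0.0186  0.1886]
310 310 [ 0.5969 -0.0182  0.1992]
275 315 [ 0.5849 -0.0216  0.1944]
345 315 [ 0.6084 -0.0226  0.1952]
428 330 [0.6006 0.0432 0.3248]
```

```bash
python3 - <<'E'
from m import *
p=eyes.read_camera('wrist');X=cloud(p)
print(bot.read_state()['tool_pos'])
for u in (275,283,300,320,338,346):
    print(u,[ (v,*np.round(X[v,u]*1000).astype(int)) for v in range(290,345,3) if .15<X[v,u,2]<.26])
cv2.imwrite('pics/tip.png',cv2.resize(p['img'][280:400,240:380,::-1],None,fx=5,fy=5,interpolation=cv2.INTER_CUBIC))
E
```

```text
[ 0.5954 -0.0287  0.1995]
275 [(311, np.int64(584), np.int64(-21), np.int64(191)), (314, np.int64(585), np.int64(-21), np.int64(194)), (317, np.int64(585), np.int64(-21), np.int64(196)), (320, np.int64(585), np.int64(-21), np.int64(198)), (323, np.int64(585), np.int64(-22), np.int64(200)), (326, np.int64(585), np.int64(-22), np.int64(202)), (329, np.int64(585), np.int64(-22), np.int64(203)), (332, np.int64(586), np.int64(-21), np.int64(206)), (335, np.int64(586), np.int64(-21), np.int64(208)), (338, np.int64(586), np.int64(-21), np.int64(210)), (341, np.int64(586), np.int64(-21), np.int64(211)), (344, np.int64(587), np.int64(-16), np.int64(222))]
283 [(308, np.int64(587), np.int64(-21), np.int64(189)), (311, np.int64(587), np.int64(-21), np.int64(192)), (314, np.int64(587), np.int64(-21), np.int64(195)), (317, np.int64(587), np.int64(-21), np.int64(196)), (320, np.int64(588), np.int64(-21), np.int64(199)), (323, np.int64(588), np.int64(-21), np.int64(201)), (326, np.int64(588), np.int64(-22), np.int64(202)), (329, np.int64(588), np.int64(-21), np.int64(205)), (332, np.int64(588), np.
[... 3299 characters left out ...]
64(-34), np.int64(164)), (308, np.int64(610), np.int64(-35), np.int64(165)), (311, np.int64(609), np.int64(-23), np.int64(191)), (314, np.int64(609), np.int64(-23), np.int64(194)), (317, np.int64(608), np.int64(-23), np.int64(196)), (320, np.int64(608), np.int64(-23), np.int64(198)), (323, np.int64(608), np.int64(-22), np.int64(201)), (326, np.int64(608), np.int64(-23), np.int64(202)), (329, np.int64(608), np.int64(-23), np.int64(204)), (332, np.int64(608), np.int64(-23), np.int64(205)), (335, np.int64(607), np.int64(-23), np.int64(208)), (338, np.int64(607), np.int64(-22), np.int64(211)), (341, np.int64(607), np.int64(-23), np.int64(211)), (344, np.int64(606), np.int64(-17), np.int64(222))]
```

View pics/tip.png

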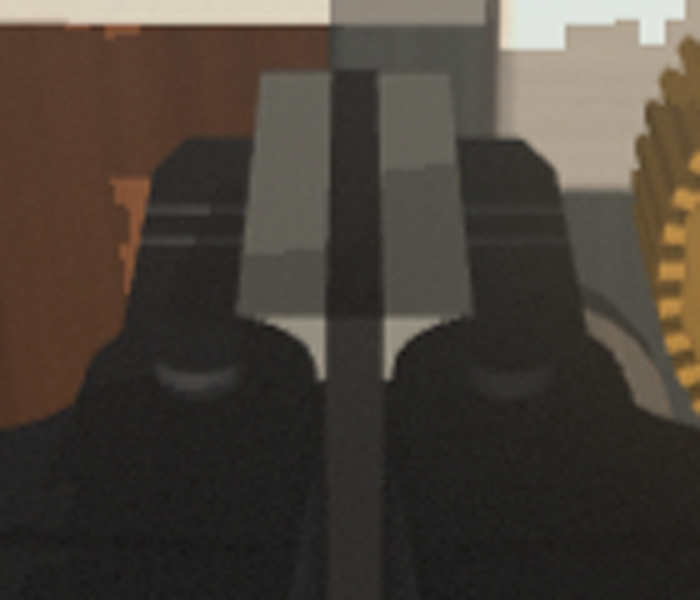

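Call:
jog_arm(turn=[[0,0,0],[0,0,0]], slide=[[0,0,5],[0,0,0]], grip=[0,0])

```text
time: 6.3
tool_pos: [0.6006, -0.0289, 0.199]
tcp_rot: [-1.18, 1.252, -1.254]
wrist_force: [0.4, -0.5, -0.2]
width: 0.005
```

Call:
jog_arm(turn=[[0,0,0],[0,0,0]], slide=[[0,0,2],[0,0,0]], grip=[0,0])

```text
time: 6.5
tool_pos: [0.6021, -0.0289, 0.1986]
tcp_rot: [-1.18, 1.253, -1.253]
wrist_force: [-0.5, 0.4, 0.7]
width: -0.001
```

Call:
jog_arm(turn=[[0,0,0],[0,0,0]], slide=[[0,0,1.5],[0,0,0]], grip=[0,0])

```text
time: 6.7
tool_pos: [0.6027, -0.0289, 0.1985]
tcp_rot: [-1.182, 1.255, -1.252]
wrist_force: [-2.8, -0.3, 1.1]
width: 0.002
```

Call:
jog_arm(turn=[[0,0,0],[0,0,0]], slide=[[0,0,2],[0,0,0]], grip=[0,0])

```text
time: 6.9
tool_pos: [0.603, -0.0289, 0.1985]
tcp_rot: [-1.184, 1.258, -1.25]
wrist_force: [-9.4, 0.5, 5.2]
width: -0.001
```

Call:
jog_arm(turn=[[0,0,0],[0,0,0]], slide=[[0,0,2],[0,0,0]], grip=[0,0])

```text
time: 7.1
tool_pos: [0.6033, -0.029, 0.1984]
tcp_rot: [-1.187, 1.261, -1.248]
wrist_force: [-14.5, 0.8, 8.8]
width: -0.001
```

```bash
cat > path.py <<'E'
import numpy as np
def path(reff,step=6.,n=60):
    V=np.array([(7,-14.5),(11,-7),(11,7),(7,14.5),(-7,14.5),(-11,7),(-11,-7),(-7,-14.5)],float)
    pts=[]
    for k in range(16):
        i=k%8; v=V[i]; a=V[i]-V[i-1]; b=V[(i+1)%8]-V[i]
        n1=np.arctan2(-a[0],a[1]); n2=np.arctan2(-b[0],b[1])
        dn=(n2-n1+np.pi)%(2*np.pi)-np.pi
        for t in np.linspace(0,1,30): 
            th=n1+dn*t; pts.append(v+reff*np.array([np.cos(th),np.sin(th)]))
    pts=np.array(pts)
    s=np.r_[0,np.cumsum(np.linalg.norm(np.diff(pts,axis=0),axis=1))]
    q=np.arange(0,n)*step
    return np.c_[np.interp(q,s,pts[:,0]),np.interp(q,s,pts[:,1])]
if __name__=='__main__':
    P=path(14.5); print(np.round(P[:45],1).tolist()); print(np.round(np.diff(P[:45],axis=0),1).tolist())
E
python3 path.py
```

```text
[[7.0, -29.0], [12.8, -27.8], [17.7, -24.3], [20.9, -19.3], [23.7, -14.0], [25.4, -8.3], [25.5, -2.3], [25.5, 3.7], [25.2, 9.7], [23.0, 15.3], [20.2, 20.5], [16.6, 25.3], [11.5, 28.3], [5.6, 29.0], [-0.4, 29.0], [-6.4, 29.0], [-12.3, 28.0], [-17.3, 24.7], [-20.6, 19.8], [-23.5, 14.5], [-25.4, 8.8], [-25.5, 2.8], [-25.5, -3.2], [-25.3, -9.2], [-23.3, -14.8], [-20.5, -20.1], [-17.0, -25.0], [-12.0, -28.1], [-6.1, -29.0], [-0.1, -29.0], [5.9, -29.0], [11.8, -28.2], [16.9, -25.1], [20.4, -20.2], [23.2, -14.9], [25.3, -9.4], [25.5, -3.4], [25.5, 2.6], [25.4, 8.6], [23.6, 14.3], [20.7, 19.6], [17.4, 24.6], [12.5, 27.9], [6.7, 29.0], [0.7, 29.0]]
[[5.8, 1.2], [4.8, 3.5], [3.2, 5.0], [2.8, 5.3], [1.7, 5.7], [0.1, 6.0], [0.0, 6.0], [-0.3, 6.0], [-2.2, 5.5], [-2.8, 5.3], [-3.6, 4.8], [-5.2, 3.0], [-5.9, 0.7], [-6.0, 0.0], [-6.0, 0.0], [-5.9, -1.0], [-5.0, -3.3], [-3.3, -5.0], [-2.8, -5.3], [-1.9, -5.6], [-0.1, -6.0], [0.0, -6.0], [0.2, -6.0], [2.0, -5.6], [2.8, -5.3], [3.4, -4.9], [5.1, -3.2], [5.9, -0.9], [6.0, 0.0], [6.0, 0.0], [5.9, 0.8], [5.1, 3.1], [3.5, 4.9], [2.8, 5.3], [2.1, 5.6], [0.2, 6.0], [0.0, 6.0], [-0.1, 6.0], [-1.9, 5.7], [-2.8, 5.3], [-3.3, 5.0], [-4.9, 3.3], [-5.9, 1.1], [-6.0, 0.0]]
```

Call:
jog_arm(turn=[[0,0,0],[0,0,0],[0,0,0]], slide=[[3,0,1],[3.2,0,0.7],[0,0,0]], grip=[0,0,0])

```text
time: 7.4
tool_pos: [0.6032, -0.0348, 0.1983]
tcp_rot: [-1.189, 1.263, -1.246]
wrist_force: [-18.6, 2.0, 12.0]
width: -0.004
```

Call:
jog_arm(turn=[[0,0,0],[0,0,0],[0,0,0]], slide=[[5.8,0,1.2],[4.8,0,3.5],[0,0,0]], grip=[0,0,0])

```text
time: 7.7
tool_pos: [0.6088, -0.049, 0.1982]
tcp_rot: [-1.191, 1.258, -1.252]
wrist_force: [-13.2, -9.4, 3.6]
width: 0.0
```

```bash
python3 - <<'E'
from m import *
st(); screw('w3')
E
```

```text
t 7.7 pos [ 0.6088 -0.049   0.1982] zyaw -0.05966107306703236 down -0.9999481566556733 q [-0.1182  0.1849  1.7944 -0.0059  1.1709 -0.0562] F [-13.2478  -9.3894   3.6383] w 9.483301830644729e-05
screw z 0.1977520659483037 n 8262 circ mm (636.6703491210938, -30.994020462036133) 20.176321029663086 mean [ 0.6367 -0.0265  0.1977]
```

View pics/w3.png

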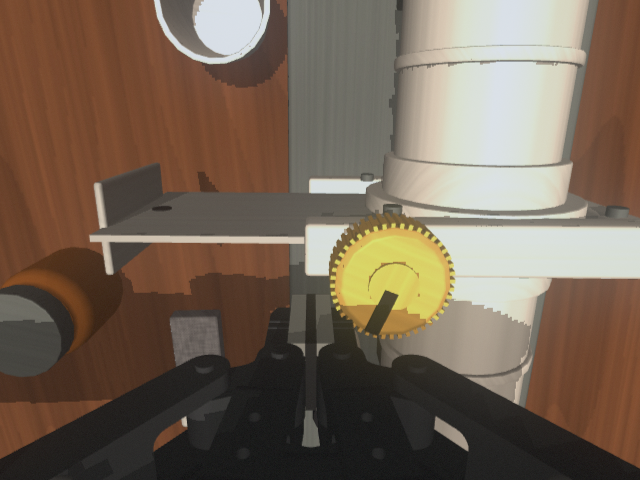

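```bash
cat >> m.py <<'E'
def slot(name=None):
    p,X=screw(name)
    g=p['img'].max(2); q=X[...,:2]-np.array([.6367,-.0306])
    rr=np.hypot(q[...,0],q[...,1])
    m=(g<75)&(X[...,2]>.19)&(X[...,2]<.206)&(rr<.0185)&(rr>.004)
    v=q[m].mean(0)
    # angle CCW from tab direction (pi+yaw)
    print('slot n',m.sum(),'angle rad',(np.arctan2(v[1],v[0])-np.pi-yaw)%(2*np.pi))
E
python3 - <<'E'
from m import *
slot()
E
```

```text
screw z 0.19773261903163294 n 8278 circ mm (636.4415893554688, -31.045698165893555) 20.2192440032959 mean [ 0.6368 -0.0265  0.1976]
slot n 390 angle rad 1.163574054765851
```

Call:
jog_arm(turn=[[0,0,0],[0,0,0],[0,0,0],[0,0,0]], slide=[[3.2,0,5],[2.8,0,5.3],[1.7,0,5.7],[0.1,0,6]], grip=[0,0,0,0])

```text
time: 8.2
tool_pos: [0.6326, -0.0611, 0.1985]
tcp_rot: [-1.19, 1.251, -1.259]
wrist_force: [-5.0, -16.4, 0.7]
width: -0.001
```

```bash
python3 - <<'E'
from m import *
st(); slot('w4')
E
```

```text
t 8.2 pos [ 0.6326 -0.0611  0.1985] zyaw -0.06004123532361298 down -0.99995002216517 q [-0.1305  0.2265  1.7439 -0.0105  1.1737 -0.0664] F [ -5.0019 -16.4216   0.6897] w -0.0010995099341280382
screw z 0.1980349165774565 n 10253 circ mm (636.8348999023438, -31.204862594604492) 20.202098846435547 mean [ 0.6363 -0.0291  0.1979]
slot n 87 angle rad 2.6225694834295665
```

Call:
jog_arm(turn=[[0,0,0],[0,0,0],[0,0,0],[0,0,0],[0,0,0]], slide=[[0,0,6],[-0.3,0,6],[-2.2,0,5.5],[-2.8,0,5.3],[-3.6,0,4.8]], grip=[0,0,0,0,0])

```text
time: 8.75
tool_pos: [0.6636, -0.0513, 0.199]
tcp_rot: [-1.181, 1.25, -1.258]
wrist_force: [0.7, -5.7, 0.1]
width: -0.002
```

```bash
python3 - <<'E'
from m import *
st(); slot('w5')
E
```

```text
t 8.75 pos [ 0.6636 -0.0513  0.199 ] zyaw -0.060547700515295545 down -0.9999873170049625 q [-0.1125  0.2774  1.6796 -0.0044  1.1817 -0.0503] F [ 0.6796 -5.7124  0.0946] w -0.0016986410764966747
screw z 0.19861922273079763 n 9358 circ mm (636.418701171875, -30.95721435546875) 20.355485916137695 mean [ 0.6366 -0.0293  0.1985]
slot n 399 angle rad 4.404603476949583
```

View pics/w5.png

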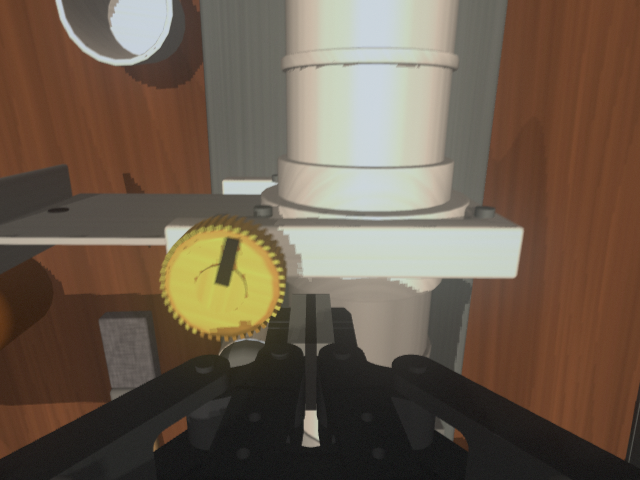

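Call:
jog_arm(turn=[[0,0,0],[0,0,0],[0,0,0]], slide=[[-6,0,1.5],[-5.9,0,0.4],[-6,0,0]], grip=[0,0,0])

```text
time: 9.1
tool_pos: [0.6691, -0.0322, 0.1995]
tcp_rot: [-1.175, 1.246, -1.26]
wrist_force: [8.0, -3.5, -3.6]
width: -0.005
```

```bash
python3 - <<'E'
from m import *
st(); slot('w6')
E
```

```text
t 9.1 pos [ 0.6691 -0.0322  0.1995] zyaw -0.06048989461565264 down -0.9999572326289018 q [-0.0843  0.2812  1.6738 -0.0022  1.1775 -0.0229] F [ 8.0267 -3.4764 -3.5568] w -0.00498953706591944
screw z 0.19871516241648993 n 4040 circ mm (636.1668701171875, -29.624773025512695) 20.16600799560547 mean [ 0.6361 -0.0207  0.1985]
slot n 434 angle rad 5.5270472364661245
```

Call:
jog_arm(turn=[[0,0,0],[0,0,0],[0,0,0],[0,0,0]], slide=[[-5.5,0,-0.7],[-5,0,-1.3],[-5,0,-3.3],[-3.3,0,-5]], grip=[0,0,0,0])

```text
time: 9.55
tool_pos: [0.6609, -0.0097, 0.1999]
tcp_rot: [-1.17, 1.247, -1.257]
wrist_force: [10.2, 6.1, -2.9]
width: -0.001
```

```bash
python3 - <<'E'
from m import *
st(); slot('w7')
E
```

```text
t 9.55 pos [ 0.6609 -0.0097  0.1999] zyaw -0.0605383708552568 down -0.9999349553418446 q [-0.0539  0.2634  1.6955  0.0034  1.1717  0.0053] F [10.1787  6.0705 -2.9305] w -0.0008801892013684557
screw z 0.19944589636841253 n 18 circ mm (638.8682861328125, -15.419578552246094) 3.016014337539673 mean [ 0.6393 -0.0148  0.1994]
slot n 4 angle rad 4.595521535086337
```

View pics/w7.png

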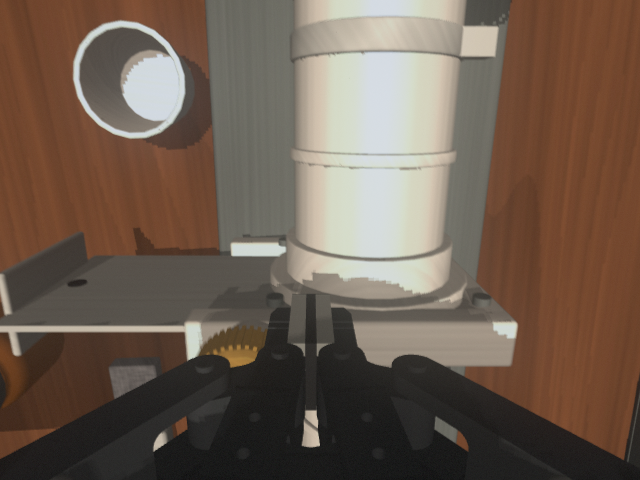

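Call:
jog_arm(turn=[[0,0,0],[0,0,0],[0,0,0]], slide=[[-2.5,0,-5],[-1.9,0,-5.6],[-0.5,0,-6]], grip=[0,0,0])

```text
time: 9.9
tool_pos: [0.6435, -0.0009, 0.2001]
tcp_rot: [-1.168, 1.251, -1.252]
wrist_force: [4.3, 11.9, 0.1]
width: 0.005
```

Call:
jog_arm(turn=[[0,0,0],[0,0,0],[0,0,0]], slide=[[0,0,-6],[0.8,0,-6],[2.4,0,-5.5]], grip=[0,0,0])

```text
time: 10.2
tool_pos: [0.6237, -0.0018, 0.2001]
tcp_rot: [-1.171, 1.255, -1.248]
wrist_force: [-1.1, 15.0, 4.1]
width: 0.003
```

```bash
python3 - <<'E'
from m import *
st(); p=shot('wrist','w8')
for c in ['top','scene']:
    p=shot(c,c+'8'); X=cloud(p)
    h=p['img']; 
    u0,v0=(387,170) if c=='top' else (239,275)
    cv2.imwrite(f'pics/{c}8c.png',cv2.resize(h[v0-30:v0+30,u0-40:u0+40,::-1],None,fx=8,fy=8,interpolation=cv2.INTER_CUBIC))
E
```

```text
t 10.2 pos [ 0.6237 -0.0018  0.2001] zyaw -0.05975254016566423 down -0.9999477881102423 q [-0.0479  0.1993  1.7736  0.0104  1.1651  0.0078] F [-1.0666 14.9902  4.1319] w 0.0025018760564561953
```

View pics/scene8c.png

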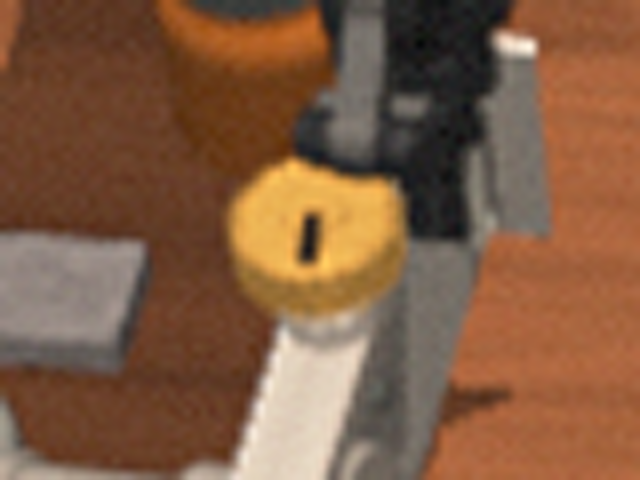

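View pics/w8.png

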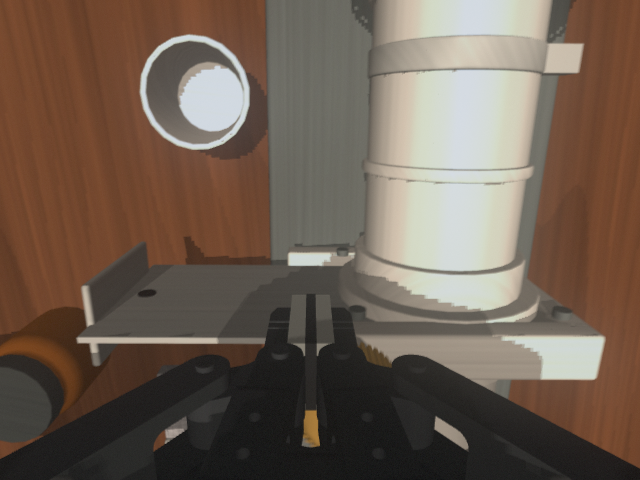

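Call:
jog_arm(turn=[[0,0,0],[0,0,0],[0,0,0],[0,0,0]], slide=[[2.8,0,-5.3],[3.8,0,-4.4],[5.1,0,-2],[6,0,0]], grip=[0,0,0,0])

```text
time: 10.75
tool_pos: [0.6048, -0.0197, 0.1992]
tcp_rot: [-1.183, 1.264, -1.242]
wrist_force: [-21.4, 11.2, 16.8]
width: -0.002
```

```bash
python3 - <<'E'
from m import *
st(); slot('w9')
E
```

```text
t 10.75 pos [ 0.6048 -0.0197  0.1992] zyaw -0.059129897959233194 down -0.9999106983657715 q [-0.0775  0.175   1.8041  0.0076  1.1738 -0.0213] F [-21.3974  11.1777  16.8379] w -0.001571393072678803
screw z 0.1986894274881224 n 478 circ mm (644.650390625, -17.173002243041992) 10.579690933227539 mean [ 0.6446 -0.0155  0.1987]
slot n 385 angle rad 4.657480053448014
```

View pics/w9.png

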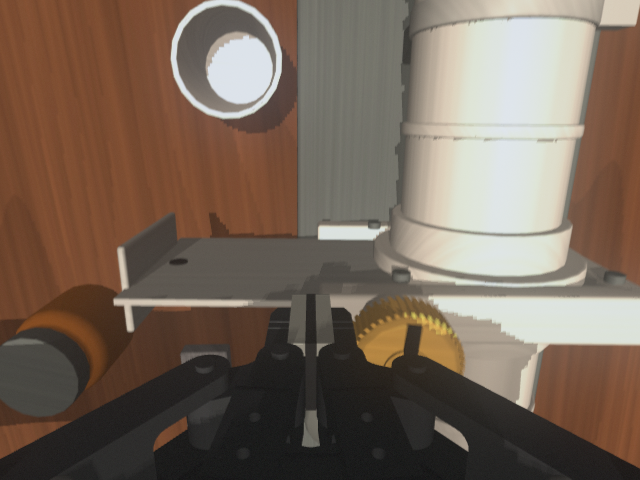

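Call:
jog_arm(turn=[[0,0,0],[0,0,0],[0,0,0],[0,0,0]], slide=[[6,0,0.5],[5,0,0.2],[5.5,0,1.2],[0,0,0]], grip=[0,0,0,0])

```text
time: 11.2
tool_pos: [0.6043, -0.0418, 0.199]
tcp_rot: [-1.192, 1.262, -1.248]
wrist_force: [-20.8, -3.7, 13.5]
width: -0.0
```

```bash
python3 - <<'E'
from m import *
st(); slot('w10')
E
```

```text
t 11.2 pos [ 0.6043 -0.0418  0.199 ] zyaw -0.05936602070868993 down -0.9999064747340491 q [-0.1086  0.1779  1.801  -0.003   1.176  -0.0481] F [-20.8201  -3.689   13.5102] w -0.0001099086916148716
screw z 0.20084858918968163 n 6081 circ mm (636.8317260742188, -30.74233055114746) 20.240951538085938 mean [ 0.639  -0.0239  0.2007]
slot n 333 angle rad 6.014948202192344
```

View pics/w10.png

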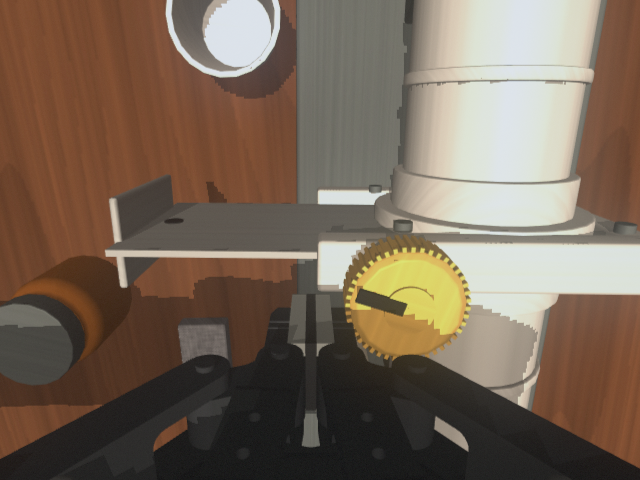

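Call:
jog_arm(turn=[[0,0,0],[0,0,0]], slide=[[4.5,0,2.5],[0,0,0]], grip=[0,0])

```text
time: 11.45
tool_pos: [0.6082, -0.0485, 0.199]
tcp_rot: [-1.191, 1.258, -1.252]
wrist_force: [-15.7, -9.4, 10.1]
width: -0.001
```

Call:
jog_arm(turn=[[0,0,0],[0,0,0],[0,0,0],[0,0,0]], slide=[[5,0,-8],[0,0,-10],[0,0,-10],[0,0,0]], grip=[0,0,0,0])

```text
time: 11.85
tool_pos: [0.5832, -0.0485, 0.1985]
tcp_rot: [-1.18, 1.254, -1.253]
wrist_force: [0.2, 0.4, -0.1]
width: 0.002
```

```bash
python3 - <<'E'
from m import *
st(); slot('w11')
E
```

```text
t 11.85 pos [ 0.5832 -0.0485  0.1985] zyaw -0.05991290199198099 down -0.9999997669302687 q [-0.1257  0.1323  1.8547  0.0003  1.1553 -0.0659] F [ 0.2471  0.3689 -0.1013] w 0.0024093533183087504
screw z 0.2013101386341249 n 10117 circ mm (636.29248046875, -31.314531326293945) 20.40677833557129 mean [ 0.6363 -0.029   0.2012]
slot n 93 angle rad 0.4416496993816965
```

View pics/w11.png

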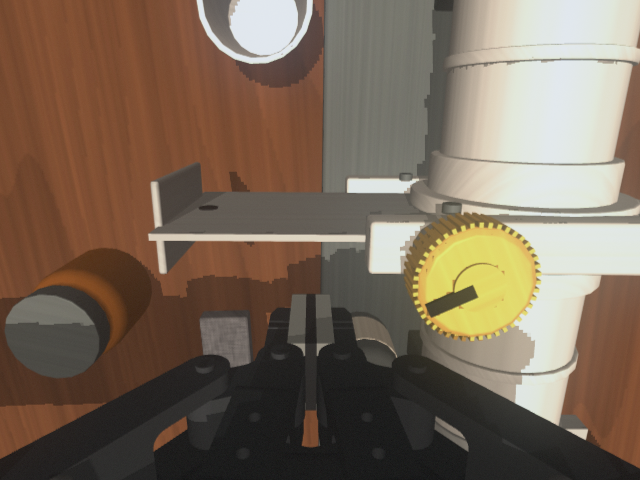

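```bash
python3 - <<'E'
from m import *
to(.476,-.021,.131)
p=eyes.read_camera('wrist');X=cloud(p)
m=(X[...,0]>.48)&(X[...,0]<.535)&(abs(X[...,1]+.02)<.04)&(X[...,2]>.05)&(X[...,2]<.145);P=X[m]
print(P.min(0),P.max(0),np.percentile(P,[2,98],axis=0))
E
```

```text
t 11.9 pos [ 0.5839 -0.0485  0.1986] zyaw -0.05977287056525591 down -0.9999999186275613 q [-0.1255  0.133   1.8535  0.0003  1.1548 -0.0659] F [-0.3102  1.0197  0.0062] w 0.0012565704043857704
slide mm [ -20.9913   67.6063 -109.3847]
[ 0.5128 -0.0452  0.0501] [ 0.535  -0.0011  0.145 ] [[ 0.5147 -0.0433  0.0587]
 [ 0.5339 -0.0015  0.1419]]
```

Call:
jog_arm(turn=[[0,0,0],[0,0,0],[0,0,0],[0,0,0],[0,0,0]], slide=[[-5,0,-28],[-5,0,-28],[-5,0,-28],[-5,0,-26],[0,0,0]], grip=[0,0,0,0,0])

```text
time: 12.45
tool_pos: [0.4733, -0.0214, 0.1982]
tcp_rot: [-1.182, 1.254, -1.251]
wrist_force: [0.5, 0.2, -0.4]
width: 0.004
```

Call:
jog_arm(turn=[[0,0,0],[0,0,0],[0,0,0],[0,0,0]], slide=[[0,25,0],[0,25,0],[0,17.5,0],[0,0,0]], grip=[0,0,0,0])

```text
time: 12.85
tool_pos: [0.4745, -0.0221, 0.1287]
tcp_rot: [-1.184, 1.257, -1.251]
wrist_force: [-0.3, -0.5, -0.0]
width: 0.003
```

```bash
python3 - <<'E'
from m import *
st(); shot('wrist','w12')
E
```

```text
t 12.85 pos [ 0.4745 -0.0221  0.1287] zyaw -0.05974171288988579 down -0.9999893030601802 q [-0.0991 -0.0029  2.1389  0.      1.0102 -0.0393] F [-0.2633 -0.4636 -0.0288] w 0.0027926357277920713
```

View pics/w12.png

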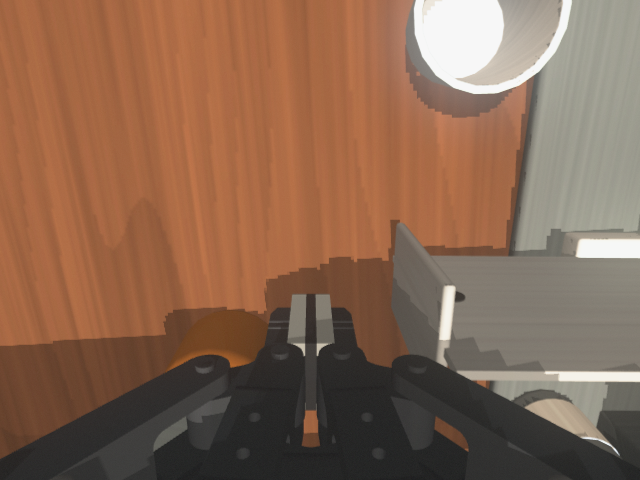

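Call:
jog_arm(turn=[[0,0,0],[0,0,0],[0,0,0],[0,0,0]], slide=[[0,0,10],[0,0,8],[0,0,10],[0,0,0]], grip=[0,0,0,0])

```text
time: 13.3
tool_pos: [0.5063, -0.0243, 0.1323]
tcp_rot: [-1.178, 1.251, -1.255]
wrist_force: [0.1, 1.0, -0.1]
width: 0.0
```

Call:
jog_arm(turn=[[0,0,0],[0,0,0],[0,0,0],[0,0,0],[0,0,0]], slide=[[0,0,10],[0,0,10],[0,0,10],[0,0,10],[0,0,8]], grip=[0,0,0,0,0])

```text
time: 13.8
tool_pos: [0.5527, -0.0271, 0.1311]
tcp_rot: [-1.18, 1.253, -1.253]
wrist_force: [-3.0, -0.4, 1.6]
width: -0.002
```

Call:
jog_arm(turn=[[0,0,0],[0,0,0],[0,0,0],[0,0,0]], slide=[[0,0,5],[0,0,3],[0,0,0],[0,0,0]], grip=[0,0,0,0])

```text
time: 14.2
tool_pos: [0.5545, -0.0269, 0.1299]
tcp_rot: [-1.188, 1.262, -1.247]
wrist_force: [-20.8, 0.2, 9.5]
width: -0.0
```

```bash
python3 - <<'E'
from m import *
st(); slot('w13'); p=shot('scene','s13');cv2.imwrite('pics/s13c.png',cv2.resize(p['img'][200:340,160:320,::-1],None,fx=4,fy=4,interpolation=cv2.INTER_CUBIC))
E
```

```text
t 14.2 pos [ 0.5545 -0.0269  0.1299] zyaw -0.05989591599908623 down -0.9999332111448059 q [-0.0933  0.1502  1.9711 -0.0002  1.0318 -0.0333] F [-20.8221   0.2115   9.5363] w -0.00021620286041018063Traceback (most recent call last):
  File "<stdin>", line 2, in <module>
  File "m.py", line 24, in slot
    p,X=screw(name)
        ~~~~~^^^^^^
  File "m.py", line 20, in screw
    P=X[m]; zt=np.median(P[P[:,2]>P[:,2].max()-.006][:,2]); T=P[abs(P[:,2]-zt)<.003]
                                  ~~~~~~~~~~^^
    return umr_maximum(a, axis, None, out, keepdims, initial, where)
ValueError: zero-size array to reduction operation maximum which has no identity
```

View pics/w13.png

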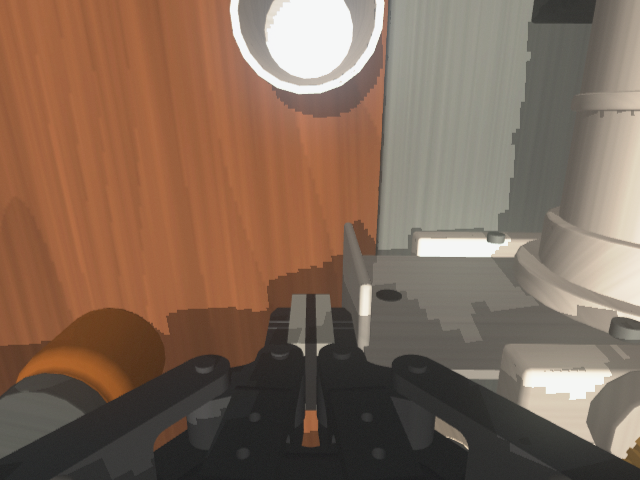

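Call:
jog_arm(turn=[[0,0,0],[0,0,0],[0,0,0]], slide=[[0,0,2],[0,0,1],[0,0,0]], grip=[0,0,0])

```text
time: 14.55
tool_pos: [0.5544, -0.0269, 0.1301]
tcp_rot: [-1.193, 1.267, -1.244]
wrist_force: [-34.1, 0.9, 18.3]
width: 0.001
```

```bash
python3 - <<'E'
from m import *
st()
for c in ['scene','top']:
    p=shot(c,c+'14'); X=cloud(p)
    u0,v0=(387,190) if c=='top' else (245,270)
    cv2.imwrite(f'pics/{c}14c.png',cv2.resize(p['img'][v0-70:v0+70,u0-80:u0+80,::-1],None,fx=4,fy=4,interpolation=cv2.INTER_CUBIC))
    n=(X[...,0]>.55)&(X[...,0]<.6)&(X[...,1]>-.013)&(X[...,1]<.005)&(X[...,2]>.08)&(X[...,2]<.15)
    P=X[n]; print(c,len(P), P.min(0) if len(P) else'',np.percentile(P,[5,50,95],axis=0) if len(P) else '')
E
```

```text
t 14.55 pos [ 0.5544 -0.0269  0.1301] zyaw -0.059808837966326085 down -0.999838017968196 q [-0.0932  0.1537  1.9668 -0.0005  1.039  -0.0331] F [-34.1499   0.901   18.2719] w 0.0009759810369721646
scene 105 [ 0.571  -0.0129  0.0802] [[ 0.5725 -0.0123  0.0835]
 [ 0.5745 -0.0078  0.1112]
 [ 0.5764 -0.0025  0.1379]]
top 22 [ 0.5696 -0.0122  0.0812] [[ 0.57   -0.0116  0.0864]
 [ 0.571  -0.0067  0.1022]
 [ 0.5724 -0.0042  0.1249]]
```

View pics/scene14c.png

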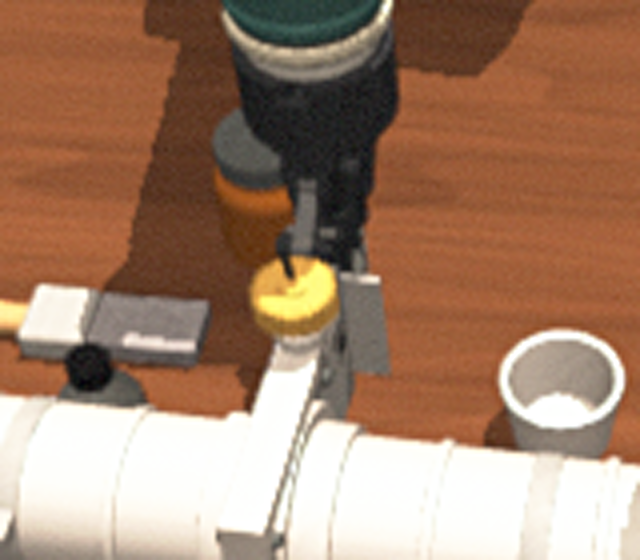

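View pics/top14c.png

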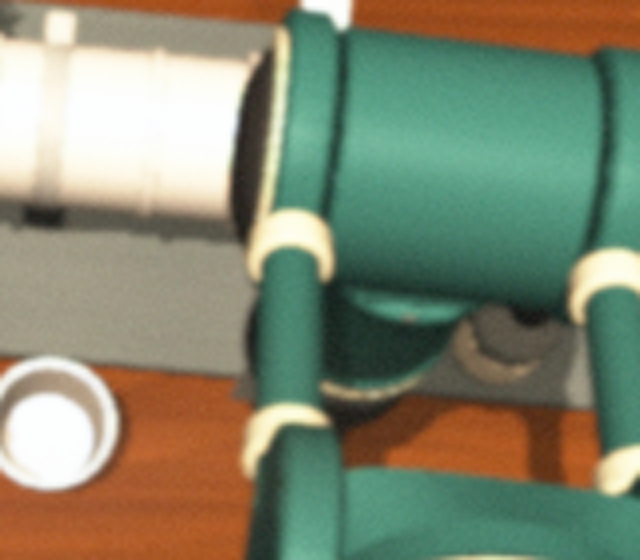

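Call:
jog_arm(turn=[[0,0,0],[0,0,0],[0,0,0],[0,0,0],[0,0,0]], slide=[[0,0,-10],[0,0,-20],[0,-25,-15],[0,-25,0],[0,-25,0]], grip=[0,0,0,0,0])

```text
time: 15.15
tool_pos: [0.5179, -0.0247, 0.2069]
tcp_rot: [-1.179, 1.253, -1.254]
wrist_force: [0.8, -0.6, -0.2]
width: -0.001
```

Call:
jog_arm(turn=[[0,0,0],[0,0,0],[0,0,0]], slide=[[20,-20,25],[10,-20,25],[0,0,0]], grip=[0,0,0])

```text
time: 15.45
tool_pos: [0.5712, -0.0594, 0.2505]
tcp_rot: [-1.173, 1.246, -1.26]
wrist_force: [0.5, 0.3, 0.2]
width: 0.0
```

```bash
python3 - <<'E'
from m import *
st(); slot('w15')
p=eyes.read_camera('wrist');X=cloud(p)
n=(X[...,0]>.55)&(X[...,0]<.6)&(X[...,1]>-.05)&(X[...,1]<.005)&(X[...,2]>.07)&(X[...,2]<.142)
P=X[n]; print(len(P),np.percentile(P,[1,5,50,95],axis=0))
m=n&(X[...,2]>.132); P=X[m]; print(len(P),P[::max(1,len(P)//12)])
E
```

```text
t 15.45 pos [ 0.5712 -0.0594  0.2505] zyaw -0.06118095482274732 down -0.9999454020679426 q [-0.147   0.0664  1.8283 -0.      1.2365 -0.0858] F [0.4992 0.2984 0.1806] w 9.959987988942198e-05
screw z 0.20137254307764613 n 5543 circ mm (635.8284301757812, -30.809375762939453) 19.69089126586914 mean [ 0.6358 -0.0293  0.2013]
slot n 0 angle rad nan
1282 [[ 0.5691 -0.0471  0.0739]
 [ 0.5699 -0.0428  0.0795]
 [ 0.5767 -0.0263  0.1337]
 [ 0.5977 -0.0064  0.1385]]
653 [[ 0.5724 -0.005   0.1355]
 [ 0.5716 -0.0093  0.1354]
 [ 0.5708 -0.0135  0.136 ]
 [ 0.5733 -0.0174  0.1371]
 [ 0.5719 -0.0217  0.1374]
 [ 0.5778 -0.0259  0.134 ]
 [ 0.5778 -0.026   0.1372]
 [ 0.5787 -0.026   0.1408]
 [ 0.5714 -0.0288  0.1381]
 [ 0.5728 -0.0343  0.1365]
 [ 0.5714 -0.0387  0.1368]
 [ 0.57   -0.0433  0.1369]
 [ 0.5691 -0.0482  0.1358]]m.py:28: RuntimeWarning: Mean of empty slice.
  v=q[m].mean(0)
  ret = um.true_divide(
```

View pics/w15.png

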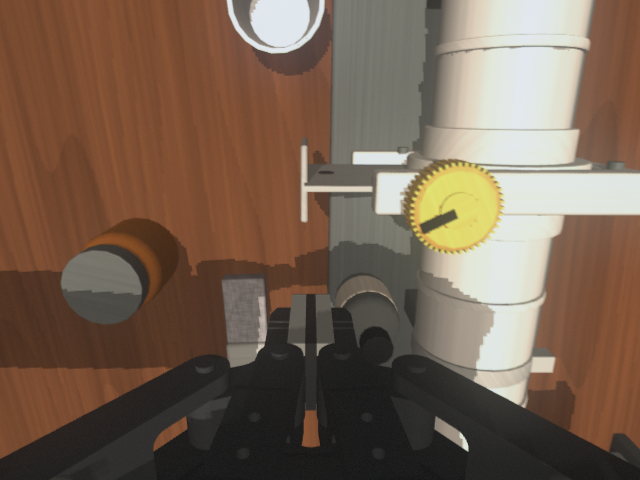

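```bash
cat >> m.py <<'E'
def onplane(p,u,v,z):
    K=np.array(p['intrinsics']); r=R.from_rotvec(p['rotation']).as_matrix()
    d=r@np.array([(u-K[0,2])/K[0,0],(v-K[1,2])/K[1,1],1]); o=np.array(p['position'])
    return o+d*(z-o[2])/d[2]
E
python3 - <<'E'
from m import *
p=eyes.read_camera('wrist'); img=p['img']; print(p['position'])
cv2.imwrite('pics/w16c.png',cv2.resize(img[120:270,280:520,::-1],None,fx=3.3,fy=3.3,interpolation=cv2.INTER_CUBIC))
hsv=cv2.cvtColor(img,cv2.COLOR_RGB2HSV); X=cloud(p)
m=((hsv[...,1]>110)&(hsv[...,0]>18)&(hsv[...,0]<35)&(X[...,2]>.198)).astype(np.uint8)
c=max(cv2.findContours(m,cv2.RETR_EXTERNAL,cv2.CHAIN_APPROX_NONE)[0],key=cv2.contourArea)
P=np.array([onplane(p,u,v,.202)[:2] for u,v in c[:,0]]); print('circle',cv2.minEnclosingCircle((P*1000).astype(np.float32)), cv2.fitEllipse((P*1e3).astype(np.float32)))
g=cv2.cvtColor(img,cv2.COLOR_RGB2GRAY).astype(int)
for v in range(145,220,8): 
    row=g[v,290:320]; print(v,row.tolist())
E
```

```text
[0.5716 0.0141 0.3714]
circle ((634.9183959960938, -30.003643035888672), 19.66075897216797) ((635.4647216796875, -29.69698715209961), (36.122100830078125, 37.106170654296875), 31.063987731933594)
145 [96, 96, 92, 91, 92, 90, 90, 90, 90, 89, 91, 94, 93, 93, 94, 93, 92, 93, 93, 93, 90, 86, 91, 91, 91, 87, 83, 86, 89, 89]
153 [97, 97, 94, 92, 92, 92, 92, 89, 91, 90, 89, 88, 89, 90, 93, 92, 94, 94, 95, 92, 94, 134, 176, 198, 204, 199, 176, 140, 96, 91]
161 [96, 97, 97, 92, 95, 93, 92, 91, 92, 91, 91, 90, 88, 91, 91, 95, 94, 96, 95, 93, 95, 138, 183, 203, 210, 205, 182, 145, 95, 93]
169 [96, 97, 99, 95, 94, 94, 92, 93, 91, 90, 92, 90, 89, 88, 87, 89, 94, 94, 97, 94, 94, 143, 188, 207, 210, 205, 185, 142, 82, 80]
177 [95, 96, 96, 98, 96, 94, 93, 92, 93, 93, 91, 91, 90, 89, 88, 87, 88, 89, 92, 95, 93, 144, 190, 204, 207, 203, 183, 138, 80, 79]
185 [94, 96, 97, 99, 97, 96, 95, 94, 94, 94, 94, 93, 91, 89, 89, 88, 89, 91, 90, 94, 96, 155, 200, 213, 207, 197, 176, 135, 85, 92]
193 [94, 96, 97, 97, 99, 97, 97, 95, 94, 94, 95, 94, 92, 91, 88, 89, 88, 88, 89, 90, 96, 159, 197, 209, 199, 208, 213, 213, 212, 213]
201 [93, 94, 95, 96, 100, 99, 97, 96, 96, 95, 95, 94, 92, 92, 89, 88, 88, 89, 90, 88, 98, 163, 196, 206, 205, 198, 180, 134, 86, 91]
209 [96, 94, 95, 95, 97, 99, 99, 97, 97, 96, 94, 93, 93, 93, 91, 90, 88, 89, 89, 89, 96, 169, 201, 211, 210, 202, 182, 131, 87, 89]
217 [97, 95, 93, 95, 96, 98, 99, 97, 96, 96, 95, 94, 94, 93, 92, 89, 90, 90, 90, 90, 103, 174, 204, 211, 206, 196, 180, 128, 88, 90]
```

View pics/w16c.png

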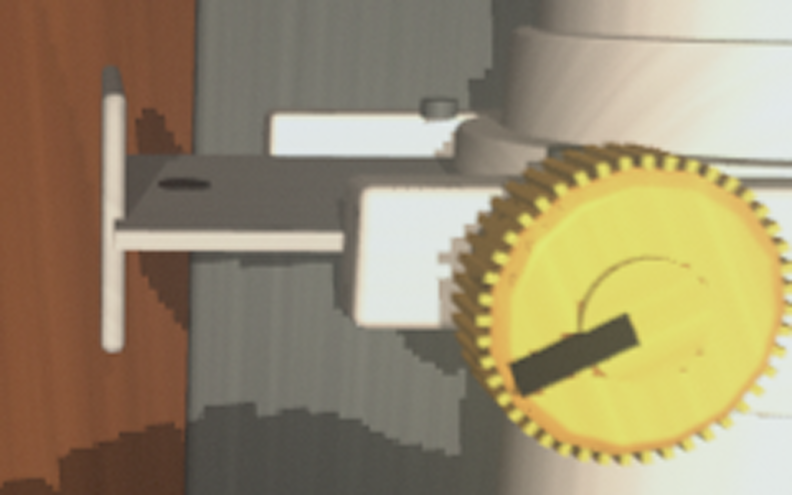

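```bash
python3 - <<'E'
from m import *
p=eyes.read_camera('wrist')
a=onplane(p,310.9,190,.138)*1e3; ax=np.array([np.cos(yaw),np.sin(yaw),0])
print('tab',a, onplane(p,310.9,140,.138)*1e3,onplane(p,310.9,225,.138)*1e3,'right edge',onplane(p,317.1,190,.138)*1e3)
for c,z in [((472.2,213.2),.202),((427,213),.202),((517.3,213),.202)]:
    b=onplane(p,*c,z)*1e3; print(b,(b-a)@ax)
p=eyes.read_camera('scene'); X=cloud(p)
n=(X[...,0]>.55)&(X[...,0]<.6)&(X[...,1]>-.05)&(X[...,1]<.005)&(X[...,2]>.07)&(X[...,2]<.13)
P=X[n]; q=(P[:,:2]-C)@ax[:2]; print('inner face rel screw (exp -60)',np.percentile(q,[5,25,50,75]))
p=eyes.read_camera('top'); X=cloud(p)
E
```

```text
tab [568.1357 -26.6658 138.    ] [569.7659   0.0999 138.    ] [566.9277 -46.4975 138.    ] right edge [571.5347 -26.8734 138.    ]
[633.2969 -28.7476 202.    ] 65.16886266318683
[615.0706 -27.5526 202.    ] 46.90364516666883
[651.4715 -29.7735 202.    ] 83.37220604716539
inner face rel screw (exp -60) [-0.0646 -0.0637 -0.0626 -0.0603]
```

```bash
python3 - <<'E'
from m import *
to(.525,-.0245,.25); 
E
```

```text
t 15.75 pos [ 0.5646 -0.0573  0.2447] zyaw -0.05956264214514432 down -0.9999967675686743 q [-0.1451  0.0653  1.8402  0.0002  1.2386 -0.0856] F [ 0.1186  0.5968 -0.4138] w 0.0006379472059685747
slide mm [-30.346   -5.2021 -41.4537]
```

Call:
jog_arm(turn=[[0,0,0],[0,0,0],[0,0,0],[0,0,0]], slide=[[-15,0,-22],[-15,0,-20],[0,0,0],[0,0,0]], grip=[0,0,0,0])

```text
time: 16.15
tool_pos: [0.5251, -0.025, 0.2457]
tcp_rot: [-1.181, 1.252, -1.252]
wrist_force: [0.3, 0.0, 0.1]
width: 0.005
```

Call:
jog_arm(turn=[[0,0,0],[0,0,0],[0,0,0],[0,0,0],[0,0,0]], slide=[[0,25,0],[0,25,0],[0,25,0],[0,28,0],[0,0,0]], grip=[0,0,0,0,0])

```text
time: 16.65
tool_pos: [0.5226, -0.0255, 0.1387]
tcp_rot: [-1.186, 1.26, -1.249]
wrist_force: [-0.3, 0.8, -0.9]
width: 0.003
```

Call:
jog_arm(turn=[[0,0,0],[0,0,0],[0,0,0],[0,0,0],[0,0,0]], slide=[[0,0,10],[0,0,10],[0,0,8],[0,0,4],[0,0,0]], grip=[0,0,0,0,0])

```text
time: 17.15
tool_pos: [0.559, -0.0274, 0.1444]
tcp_rot: [-1.179, 1.252, -1.254]
wrist_force: [0.2, -0.6, 0.1]
width: 0.001
```

Call:
jog_arm(turn=[[0,0,0],[0,0,0],[0,0,0],[0,0,0],[0,0,0]], slide=[[0,0,3],[0,0,1],[0,0,0],[0,0,0],[0,0,0]], grip=[0,0,0,0,0])

```text
time: 17.65
tool_pos: [0.5595, -0.0274, 0.1438]
tcp_rot: [-1.184, 1.256, -1.251]
wrist_force: [-9.3, 0.3, 9.8]
width: -0.001
```

Call:
jog_arm(turn=[[0,0,0],[0,0,0],[0,0,0],[0,0,0],[0,0,0]], slide=[[0,0,-10],[0,0,-20],[0,-25,-15],[0,-25,0],[0,-25,0]], grip=[0,0,0,0,0])

```text
time: 18.15
tool_pos: [0.5157, -0.0247, 0.2185]
tcp_rot: [-1.18, 1.253, -1.253]
wrist_force: [-0.2, 0.3, -0.3]
width: 0.001
```

Call:
jog_arm(turn=[[0,0,0],[0,0,0],[0,0,0],[0,0,0],[0,0,0]], slide=[[15,-20,20],[15,-20,25],[0,0,0],[0,0,0],[0,0,0]], grip=[0,0,0,0,0])

```text
time: 18.65
tool_pos: [0.5584, -0.0569, 0.2567]
tcp_rot: [-1.182, 1.255, -1.252]
wrist_force: [-0.4, 0.2, -0.4]
width: -0.002
```

```bash
python3 - <<'E'
from m import *
st(); p=shot('wrist','w17'); shot('scene','s17')
r=nets.search_frame('screw_top',p); print([(x['conf'],w(p,x['xyz'])) for x in r[:1]])
r=nets.search_frame('plate_tab',p); print([(x['conf'],w(p,x['xyz'])) for x in r[:1]])
E
```

```text
t 18.65 pos [ 0.5584 -0.0569  0.2567] zyaw -0.059897935295791176 down -0.9999963852106326 q [-0.1461  0.0458  1.8384  0.0003  1.2601 -0.0863] F [-0.4317  0.1673 -0.3814] w -0.001711432370457819
[(0.71, array([ 0.6356, -0.0278,  0.1998]))]
[(0.69, array([ 0.5863, -0.0269,  0.1277]))]
```

View pics/w17.png

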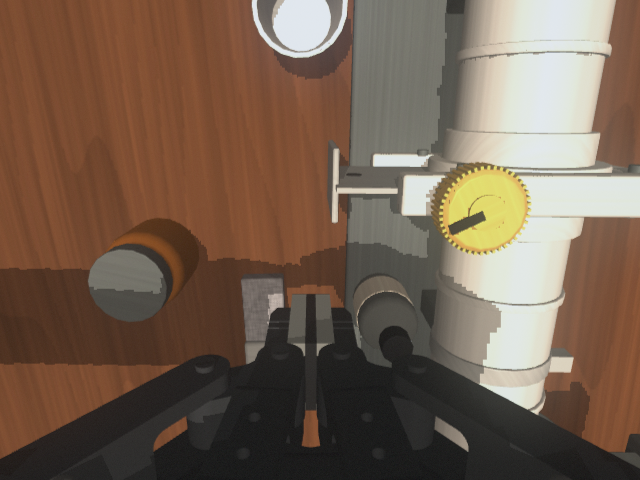

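View pics/s17.png

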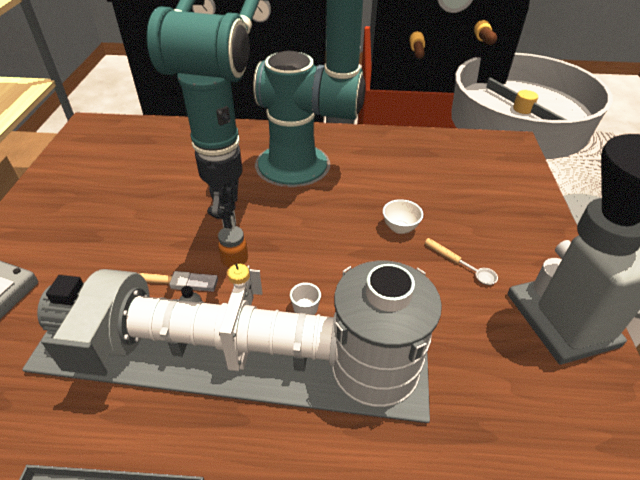

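```bash
python3 - <<'E'
from m import *
p=eyes.read_camera('wrist'); g=cv2.cvtColor(p['img'],cv2.COLOR_RGB2GRAY).astype(int)
for v in (165,180,200): print(v,g[v,325:345].tolist())
print(st()[0]['time'])
u=325+np.argmax(g[200,325:345]>150)-.5; print(u,onplane(p,u,200,.138),onplane(p,484,208,.202))
E
```

```text
165 [89, 86, 79, 79, 78, 79, 88, 160, 193, 212, 210, 203, 168, 101, 70, 70, 70, 71, 71, 72]
180 [91, 87, 77, 78, 79, 81, 100, 187, 207, 213, 206, 192, 170, 79, 95, 95, 94, 95, 95, 96]
200 [93, 89, 78, 77, 79, 85, 125, 194, 206, 207, 202, 183, 132, 68, 69, 69, 69, 68, 69, 69]
t 18.9 pos [ 0.5591 -0.057   0.2574] zyaw -0.05955337132353465 down -0.9999990509000269 q [-0.146   0.0458  1.8371  0.      1.2601 -0.0865] F [ 0.1511 -0.4235  0.1516] w -0.0031872235589483788
18.9
331.5 [ 0.5727 -0.0347  0.138 ] [ 0.6358 -0.0291  0.202 ]
```

```bash
python3 -c "
from h import *
print(bot.finish_job())"
```

```text
the job is handed in; nothing more can be done
None
```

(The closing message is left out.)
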